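# Start up a facial treatment station

### The job

Switch on the facial station in its start-up order: with closed fingertips, lightly press the long bar key on the vacuum pump, then the larger of the two round keys on the console, and last the square key on the loose hand control. Press each all the way in (it stays down) before going to the next. Leave the console's small round key alone, let the hand control lie where it is, pick nothing up and do not disturb the other things.

Things in the scene. Friction and masses are not known exactly. Their poses are not given: they have to be found in the camera images.
- pump: vacuum pump: white box with a dark band, 150 (x) x 130 (y) x 80 high, fixed to the table; on its top the bar key towards the robot (-x), a round gauge (rises 13 mm above the top) and a small loose pot (28 mm high) at the far side. Origin: centre of its underside; z up
- pump_key_top (a point): centre of the top face of the pump's bare-metal bar key, 22 (x) x 50 (y) mm; the top sinks with the key. Raised, it is 96 mm above the table and 16 mm above the pump's top
- pump_key (a joint): the bar key: 0 = raised (start), 0.008 m = fully down; slides straight down, resists with about 3 N over its whole travel, then meets a stop; it stays at whatever depth it is pushed to. The key's cap sits on a rubber cushion that gives about 1 mm per 4 N (6 mm at most) and springs back, so while pressed the top face is 1 mm or more lower than this value alone would put it
- console: treatment console: white box with a dark screen in its top, 200 (x) x 180 (y) x 85 high, fixed to the table; two bare-metal round keys on its top along the edge facing the robot (-x). Origin: centre of its underside; z up
- console_key_top (a point): centre of the top face of the console's larger round key, diameter 32 mm, on the console's +y side; the top sinks with the key. Raised, it is 101 mm above the table and 16 mm above the console's top
- console_key (a joint): the larger round key: 0 = raised (start), 0.008 m = fully down; slides straight down, resists with about 3 N over its whole travel, then meets a stop; it stays at whatever depth it is pushed to. The key's cap sits on a rubber cushion that gives about 1 mm per 4 N (6 mm at most) and springs back, so while pressed the top face is 1 mm or more lower than this value alone would put it
- console_small_key_top (a point): centre of the top face of the console's small round key, diameter 18 mm, 65 mm from the larger one (centres); not to be pressed; the top sinks with the key
- console_small_key (a joint): the small round key, to be left alone: 0 = raised (start), 0.008 m = fully down; slides straight down, resists with about 3 N over its whole travel, then meets a stop; it stays at whatever depth it is pushed to. The key's cap sits on a rubber cushion that gives about 1 mm per 4 N (6 mm at most) and springs back, so while pressed the top face is 1 mm or more lower than this value alone would put it
- handset: loose hand control lying flat: white slab 140 (x) x 60 (y) x 28 high, about 0.4 kg, with a square key towards its far (+x) end and a flat black disc (3 mm high, fixed) towards its near end; a lying roller and a jar (45 mm high) stand about 25 mm off its long sides. Origin: centre of its underside; z up
- handset_key_top (a point): centre of the top face of the hand control's bare-metal square key, 26 x 26 mm, 30 mm from the control's centre towards +x of the control; the top sinks with the key. Raised, it is 44 mm above the table and 16 mm above the slab's top
- handset_key (a joint): the square key: 0 = raised (start), 0.008 m = fully down; slides straight down, resists with about 3 N over its whole travel, then meets a stop; it stays at whatever depth it is pushed to. The key's cap sits on a rubber cushion that gives about 1 mm per 4 N (6 mm at most) and springs back, so while pressed the top face is 1 mm or more lower than this value alone would put it
- roller: loose massage roller lying down, 130 mm long, 26 mm thick; bystander
- cream_jar: loose white jar, diameter 48, 45 high; bystander
- small_pot: loose glass pot, diameter 34, 28 high, standing on the pump; bystander
- serum_bottle: loose bottle, diameter 36, 100 high, at the back; bystander
- lotion_bottle: loose bottle, diameter 52, 150 high, at the back; bystander
- mixing_bowl: loose white bowl, diameter 100, 50 high, at the back; bystander
- spatula: loose spatula lying flat, 130 long, near the robot; bystander
Things that resemble listed ones, but are neither listed nor needed, are in the scene too. What is shaped like the handset but brown or red is not meant.

How it is judged:
By the outcome, as a careful person would: the job done as asked, in the order asked, and still so for the second after the job is handed in, with the robot touching nothing.
It also fails if it takes over 58 s, if anything falls off the work surface, if the arm or the gripper's body presses on something with over 40 N, if the wrist force passes 120 N, or if a joint passes its speed limit or range.

### The arm

A 6-joint arm with a two-finger parallel gripper is mounted at the origin on the work surface. World frame = base frame: x ahead of the robot, y to its left, z up, the work surface at z = 0. Lengths are in m, angles in degrees, forces in N, time in s.
With the tool pointing down it reaches from about 0.4 to 0.825 m from the base axis. Payload 7 kg.
Tool frame: the origin (TCP) lies on the centre line of the jaws, within the pads' length; the fingertips stand 19 mm ahead of it and the grasp point (between the pads) is the TCP (r.tips_ahead is the distance from the TCP to the fingertips, in m); z points along the fingers, y is the line along which they close (so a half turn about z gives the same grasp; the last joint's range is limited). The gripper opens to 88 mm and grips with 3 to 60 N. Pads are 19 mm wide; open, the fingers measure 130 mm over their backs; the gripper's body (78 mm by 193 mm) begins 47 mm behind the grasp point.
Start: joints at [81.366, 20.546, 0.682, 0, -70.136, -16.507], TCP at [0.287, 0.611, 0.246] pointing down, gripper open.
Joint ranges: [-176.03, 176.03], [-82.01, 121.73], [-58.28, 71.71], [-173.87, 95.51], [-174.79, -0.11], [-173.66, 173.66]. Speed limits (degrees/s): [136.94, 136.94, 172.46, 180, 180, 180].

### API

Orientations are given as [roll, pitch, yaw] about the fixed x, y, z axes, in that order (R = Rz(yaw) Ry(pitch) Rx(roll)).
In Python, from plant import r, viewer, close_job gives the robot as it stands. The module is installed in compiled form; this text tells all that it offers.
- The arm moves only by the tool arm_command, never from a script. Its arguments are lists of equal length, an entry for each row: "travel": the shift along the world's x, y, z scaled (see below), a list of three; "delta_rot": the turn, a rotation vector about the world's x, y, z scaled (see below), a list of three. In form: {"travel": [[dx, dy, dz], ...], "delta_rot": [[rx, ry, rz], ...]}. A call has 1 to 20 rows; each row is the pose to reach, as a shift and turn from the pose commanded when the call began; what a row does not reach only later rows make up. The controller multiplies each number of a shift by 0.5 m and each number of a turn by 90 degrees. A row lasts 1/8 s, in which the tool goes at most 62.5 mm and 10.7 degrees, less where a joint would pass 70% of its speed; a pose out of reach is approached as far as the arm can. A call with a number of a shift or a turn outside -1 to 1 is refused whole. A call with a gripper value outside its range is refused whole. "grip" is the opening, from 0 (shut) to 1 (fully open), set as the call begins (left out, the last holds). The fingers move at their own pace and stop on an object; "newtons" is the grip in N (left out, the last holds). Time passes only in rows, so rows that repeat a pose let the fingers close. It gives the time, the measured TCP pose, the force, the opening and the grip force at its end, in the units of the state.
- r.get_state(): the state, without advancing time (a new reading comes with each control period).
- viewer.capture(name): name is "scene" or "top" or "wrist"; returns a dict with "img" (480x640x3 uint8, red, green, blue), "camera_matrix" (3x3 intrinsics, pixels), "distortion" ([k1, k2, p1, p2, k3] as OpenCV has them; the pictures are not rectified), "R" (3x3) and "t" (3): a world point X has camera coordinates R X + t; the wrist camera has in their place "mount" (4x4, takes a point from camera to tool coordinates, whose origin is the TCP and whose axes are the flange's). Camera axes: x right, y down, z forward; pixel columns grow to the right and rows downward; lengths in m; the calibration is good to about 2 mm. A picture is of the moment at which its call begins: read the wrist's pose just before it. There is no depth.
- close_job(): hands the job in; it is judged then, once.
The state is a dict: "time_s": time; "joints": joint angles; "qd": joint speeds; "joint_torque": joint torques, N m; "tcp_pos": TCP position; "eef_rot": TCP orientation; "contact_force": force on the tool from outside, world axes, zero at the start; "moment": the same for the moment, N m; "gripper_width": finger opening in m; "gripper_force": force on a finger pad.
Only numpy, scipy, OpenCV 4.12 (cv2) and the standard library are available. Lean on these libraries where they do the work, as an engineer would, in place of code of your own. Each camera call takes 0.05 s, during which the arm holds its last target. There are 200 camera calls.

## Working session

There is one attempt and no reset: what is moved stays moved. The work goes in short steps, Python scripts to look and compute and a tool call to move; the robot and the scene stay as the last step left them, time stands still between calls to the robot, and variables do not carry over. Pictures are saved under pics/ and viewed, at most 10 in all, crops included, and the job is handed in when it is done.

Besides the shell and the picture viewer there is one more tool, called after "Call:" in YAML: its name, and indented under it one key for each argument. arm_command: Moves the arm, as the interface text tells. Shifts and turns lie within -1 to 1; 1 stands for 0.5 m of shift or 90 degrees of turn. Its arguments: {"type":"object","properties":{"travel":{"type":"array"},"delta_rot":{"type":"array"},"grip":{"type":"number"},"newtons":{"type":"number"}},"required":["travel","delta_rot"]}

```bash
mkdir -p pics; cat > h.py <<'E'
import numpy as np, cv2, pickle
from plant import r, viewer, close_job
def snap(n,f):
    c=viewer.capture(n); cv2.imwrite(f'pics/{f}.png',cv2.cvtColor(c['img'],cv2.COLOR_RGB2BGR)); pickle.dump(c,open(f'pics/{f}.pkl','wb')); return c
def ray(c,uv,z):
    p=cv2.undistortPoints(np.array([[uv]],float),np.array(c['camera_matrix']),np.array(c['distortion']))[0,0]
    R,t=np.array(c['R']),np.array(c['t']); o=-R.T@t; d=R.T@np.array([*p,1]); return o+d*(z-o[2])/d[2]
E
python3 - <<'E'
from h import *
print(r.get_state())
snap('top','top0'); c=snap('scene','scene0')
E
```

```text
{'time_s': 0.0, 'joints': array([ 8.13672620e+01,  2.05910852e+01,  6.33553796e-01, -2.03020442e-02,
       -7.01384871e+01, -1.65077214e+01]), 'qd': array([ 0.10736411,  0.02947524,  0.04429125, -0.07203981,  0.02440429,
       -0.07205342]), 'joint_torque': array([ 1.64664812e-03, -5.82724357e+01,  2.93044013e+01,  6.99646980e+00,
        6.95226394e-03, -1.65991491e-04]), 'tcp_pos': array([0.28658075, 0.61061629, 0.2446244 ]), 'eef_rot': array([ 1.79902516e+02, -8.98718206e-03, -2.51473654e+01]), 'contact_force': array([-0.30900352,  0.01955799,  0.44255143]), 'moment': array([-0.01356205, -0.00285663, -0.0398281 ]), 'gripper_force': 0.0, 'gripper_width': 0.08773133160452372}
```

View pics/top0.png

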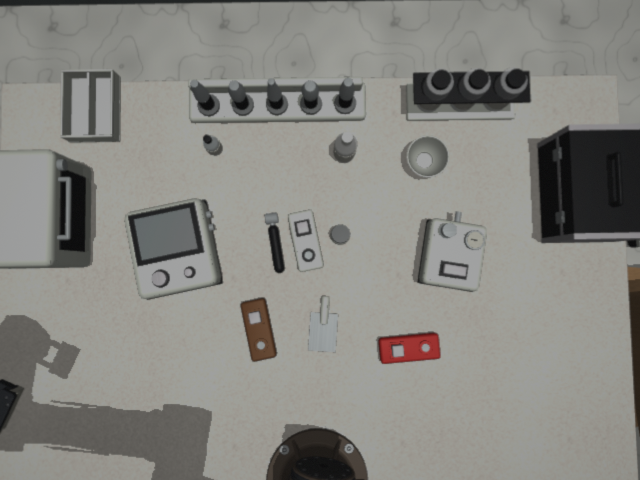

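View pics/scene0.png

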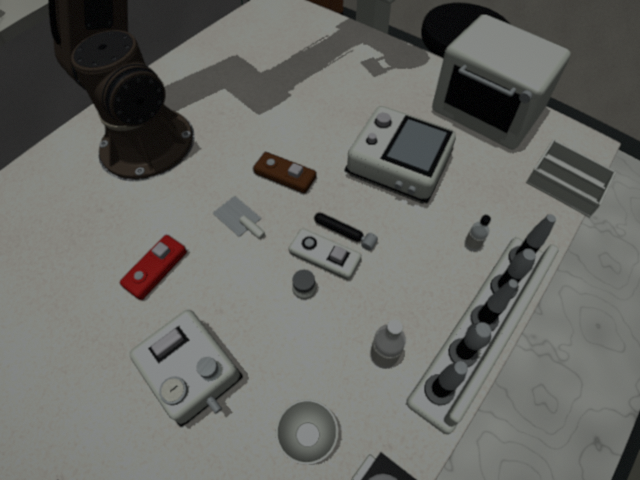

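Top view: the pump's bar key is at (454,270). On the console, the large round key is at (160,278) and the small one at (189,272). Three things have the handset's shape: white (306,240), brown (258,328) and red (409,348). The white one fits, since brown and red are excluded. Its square key is at (303,228). I'll confirm these in an enlarged crop.

```bash
python3 - <<'E'
from h import *
im=cv2.imread('pics/top0.png')
def cr(im,u,v,w,h,s): return cv2.resize(im[v:v+h,u:u+w],None,fx=s,fy=s,interpolation=cv2.INTER_CUBIC)
s=cv2.imread('pics/scene0.png')
top=np.hstack([cr(im,425,240,60,50,4),cr(im,140,250,65,50,4),cr(im,280,205,60,70,4)[:200]])
bot=np.hstack([cr(s,135,315,60,50,4),cr(s,350,100,65,50,4),cr(s,300,225,60,50,4)])
cv2.imwrite('pics/crop.png',np.vstack([top,bot]))
c=pickle.load(open('pics/top0.pkl','rb')); d=pickle.load(open('pics/scene0.pkl','rb'))
for n,uv,z in [('pump',(454,270),.096),('cons',(160,278),.101),('small',(189,272),.101),('hs',(303,228),.044),('disc',(308,255),.031)]: print(n,ray(c,uv,z))
for n,uv,z in [('pump',(168,343),.096),('cons',(383,119),.101),('small',(372,138),.101),('hs',(340,253),.044),('disc',(309,242),.031)]: print('S',n,ray(d,uv,z))
E
```

```text
pump [ 0.47849401 -0.30834516  0.096     ]
cons [0.47258527 0.33203011 0.101     ]
small [0.4844595  0.26920313 0.101     ]
hs [0.58066634 0.02214196 0.044     ]
disc [0.51890165 0.01194751 0.031     ]
S pump [ 0.48466521 -0.31027257  0.096     ]
S cons [0.47553215 0.3296077  0.101     ]
S small [0.4894292  0.26626521 0.101     ]
S hs [0.58723155 0.0242887  0.044     ]
S disc [0.51866862 0.01255843 0.031     ]
```

View pics/crop.png

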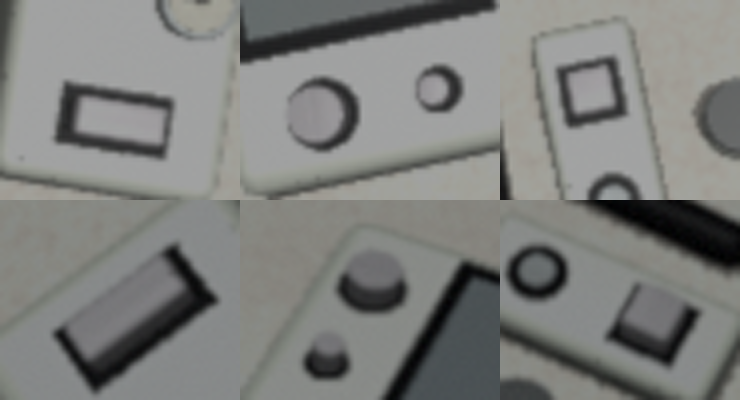

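The crop confirms all three: a bare-metal bar, the larger of two round keys and a square key on the white slab. I refined the centres to pump (455.3,269.6), console (159,278) and handset (302.8,227.6) in the top view, and (165.5,340), (383.6,117.5) and (338.6,253) in the scene view.

```bash
python3 - <<'E'
from h import *
c=pickle.load(open('pics/top0.pkl','rb')); d=pickle.load(open('pics/scene0.pkl','rb'))
for n,a,b,z in [('pump',(455.3,269.6),(165.5,340),.096),('cons',(159,278),(383.6,117.5),.101),('hs',(302.8,227.6),(338.6,253),.044)]:
    print(n,ray(c,a,z),ray(d,b,z))
E
```

```text
pump [ 0.47931622 -0.31122612  0.096     ] [ 0.4775215  -0.30946947  0.096     ]
cons [0.47262362 0.33419522 0.101     ] [0.47392008 0.33443974 0.101     ]
hs [0.58159505 0.02258656 0.044     ] [0.58508818 0.02261867 0.044     ]
```

Call:
arm_command:
  travel:
    - [0.1,-0.1,0.04]
    - [0.2,-0.2,0.04]
    - [0.3,-0.32,0.04]
    - [0.4,-0.44,0.04]
    - [0.43,-0.55,0.04]
    - [0.44,-0.66,0.04]
    - [0.45,-0.77,0.04]
    - [0.45,-0.88,0.04]
    - [0.45,-0.99,0.04]
    - [0.45,-1,0.04]
    - [0.45,-1,0.04]
  delta_rot:
    - [0,0,0.05]
    - [0,0,0.1]
    - [0,0,0.15]
    - [0,0,0.19]
    - [0,0,0.19]
    - [0,0,0.19]
    - [0,0,0.19]
    - [0,0,0.19]
    - [0,0,0.19]
    - [0,0,0.19]
    - [0,0,0.19]
  grip: 0
  newtons: 10

```text
time_s: 1.48
tcp_pos: [0.5118, 0.1102, 0.2656]
eef_rot: [-180.0, -0.0, -8.2]
contact_force: [0.5, -0.5, 0.8]
gripper_width: 0.0007
gripper_force: 0.0
```

Call:
arm_command:
  travel:
    - [-0.01,-0.12,0]
    - [-0.02,-0.24,0]
    - [-0.03,-0.36,0]
    - [-0.04,-0.48,0]
    - [-0.05,-0.6,0]
    - [-0.06,-0.72,0]
    - [-0.067,-0.84,0]
    - [-0.067,-0.84,-0.08]
    - [-0.067,-0.84,-0.16]
    - [-0.067,-0.84,-0.22]
    - [-0.067,-0.84,-0.22]
    - [-0.067,-0.84,-0.22]
  delta_rot:
    - [0,0,0]
    - [0,0,0]
    - [0,0,0]
    - [0,0,0]
    - [0,0,0]
    - [0,0,0]
    - [0,0,0]
    - [0,0,0]
    - [0,0,0]
    - [0,0,0]
    - [0,0,0]
    - [0,0,0]

```text
time_s: 2.98
tcp_pos: [0.4797, -0.3087, 0.1566]
eef_rot: [180.0, -0.1, -8.0]
contact_force: [-0.2, -0.2, 0.8]
gripper_width: 0.0007
gripper_force: 0.0
```

```bash
python3 - <<'E'
from h import *
from scipy.spatial.transform import Rotation as Ro
s=r.get_state(); c=snap('wrist','w1'); snap('scene','s1')
T=np.eye(4);T[:3,:3]=Ro.from_euler('xyz',s['eef_rot'],degrees=True).as_matrix();T[:3,3]=s['tcp_pos']
M=np.linalg.inv(T@np.array(c['mount'])); c['R'],c['t']=M[:3,:3],M[:3,3]; pickle.dump(c,open('pics/w1.pkl','wb'))
print(s['tcp_pos'],s['contact_force'],c['mount'])
def pr(X): return cv2.projectPoints(np.array([X],float),cv2.Rodrigues(M[:3,:3])[0],M[:3,3],np.array(c['camera_matrix']),np.array(c['distortion']))[0].ravel()
print(pr([.478,-.310,.096]))
a=cv2.imread('pics/w1.png'); b=cv2.imread('pics/s1.png')
cv2.imwrite('pics/v1.png',np.hstack([cv2.resize(a,(480,360)),cv2.resize(b[255:435,95:255],(320,360),interpolation=cv2.INTER_CUBIC)]))
E
```

```text
[ 0.47965948 -0.30870928  0.15659546] [-0.19037954 -0.17940998  0.79271494] [[-2.90972711e-04 -9.52816671e-01 -3.03546217e-01  8.23054119e-02]
 [ 9.99999957e-01 -2.90966823e-04 -4.52473404e-05  2.59307792e-04]
 [-4.52094581e-05 -3.03546217e-01  9.52816715e-01 -1.39423319e-01]
 [ 0.00000000e+00  0.00000000e+00  0.00000000e+00  1.00000000e+00]]
[313.8138667  274.77578915]
```

View pics/v1.png

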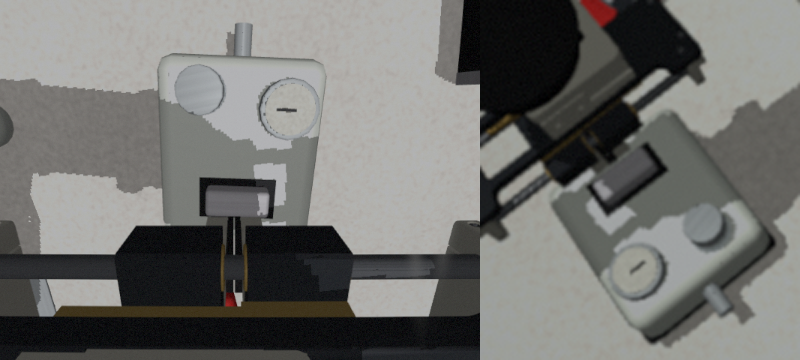

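The wrist view shows the bar key at about (316,272) full-scale, against a predicted (314,275). The closed fingertips are lined up with it, so I'm pressing.

Call:
arm_command:
  travel:
    - [-0.001,-0.002,-0.05]
    - [-0.001,-0.002,-0.07]
    - [-0.001,-0.002,-0.078]
    - [-0.001,-0.002,-0.082]
    - [-0.001,-0.002,-0.086]
    - [-0.001,-0.002,-0.09]
    - [-0.001,-0.002,-0.094]
    - [-0.001,-0.002,-0.094]
  delta_rot:
    - [0,0,0]
    - [0,0,0]
    - [0,0,0]
    - [0,0,0]
    - [0,0,0]
    - [0,0,0]
    - [0,0,0]
    - [0,0,0]

```text
time_s: 4.08
tcp_pos: [0.4781, -0.3101, 0.1087]
eef_rot: [180.0, -0.0, -8.0]
contact_force: [0.2, -0.7, 2.4]
gripper_width: 0.0006
gripper_force: 1.3
```

Call:
arm_command:
  travel:
    - [0,0,-0.002]
    - [0,0,-0.004]
    - [0,0,-0.006]
    - [0,0,-0.006]
  delta_rot:
    - [0,0,0]
    - [0,0,0]
    - [0,0,0]
    - [0,0,0]

```text
time_s: 4.58
tcp_pos: [0.4781, -0.3101, 0.1059]
eef_rot: [180.0, -0.0, -8.0]
contact_force: [0.5, 0.9, 5.6]
gripper_width: 0.0003
gripper_force: 2.8
```

Call:
arm_command:
  travel:
    - [0,0,-0.002]
    - [0,0,-0.004]
    - [0,0,-0.004]
  delta_rot:
    - [0,0,0]
    - [0,0,0]
    - [0,0,0]

```text
time_s: 4.95
tcp_pos: [0.4782, -0.3101, 0.1045]
eef_rot: [180.0, -0.1, -8.0]
contact_force: [-0.9, 2.2, 10.7]
gripper_width: 0.0005
gripper_force: 5.4
```

Call:
arm_command:
  travel:
    - [0,0,0.06]
    - [0,0,0.16]
    - [0,0.05,0.2]
    - [0,0.15,0.2]
    - [0,0.27,0.2]
    - [0,0.39,0.2]
    - [0,0.51,0.2]
    - [0,0.63,0.2]
    - [0,0.75,0.2]
    - [0,0.87,0.2]
    - [0,0.99,0.2]
    - [0,1,0.2]
    - [0,1,0.2]
  delta_rot:
    - [0,0,0]
    - [0,0,0]
    - [0,0,0]
    - [0,0,0]
    - [0,0,0]
    - [0,0,0]
    - [0,0,0.05]
    - [0,0,0.1]
    - [0,0,0.15]
    - [0,0,0.2]
    - [0,0,0.2]
    - [0,0,0.2]
    - [0,0,0.2]

```text
time_s: 6.58
tcp_pos: [0.477, 0.19, 0.2028]
eef_rot: [180.0, 0.1, 10.0]
contact_force: [0.5, -0.8, -0.7]
gripper_width: 0.0004
gripper_force: 0.0
```

Call:
arm_command:
  travel:
    - [-0.008,0.1,0]
    - [-0.008,0.2,0]
    - [-0.008,0.288,0]
    - [-0.008,0.288,-0.06]
    - [-0.008,0.288,-0.085]
    - [-0.008,0.288,-0.085]
    - [-0.008,0.288,-0.085]
  delta_rot:
    - [0,0,0]
    - [0,0,0]
    - [0,0,0]
    - [0,0,0]
    - [0,0,0]
    - [0,0,0]
    - [0,0,0]

```text
time_s: 7.45
tcp_pos: [0.4744, 0.3335, 0.1621]
eef_rot: [-180.0, -0.1, 9.9]
contact_force: [0.1, -0.3, 0.6]
gripper_width: 0.0006
gripper_force: 0.0
```

```bash
cat >> h.py <<'E'
def wrist(f):
    from scipy.spatial.transform import Rotation as Ro
    s=r.get_state(); c=snap('wrist',f)
    T=np.eye(4);T[:3,:3]=Ro.from_euler('xyz',s['eef_rot'],degrees=True).as_matrix();T[:3,3]=s['tcp_pos']
    M=np.linalg.inv(T@np.array(c['mount'])); c['R'],c['t']=M[:3,:3],M[:3,3]; pickle.dump(c,open(f'pics/{f}.pkl','wb'))
    print(s['tcp_pos'],s['contact_force']); return c
def pr(c,X): return cv2.projectPoints(np.array([X],float),cv2.Rodrigues(c['R'])[0],c['t'],np.array(c['camera_matrix']),np.array(c['distortion']))[0].ravel()
E
python3 - <<'E'
from h import *
c=wrist('w2'); snap('scene','s2'); p=pr(c,[.473,.334,.101]); print(p)
a=cv2.imread('pics/w2.png'); b=cv2.imread('pics/s2.png')
cv2.circle(a,tuple(int(v) for v in p),3,(0,0,255),-1)
cv2.imwrite('pics/v2.png',np.hstack([cv2.resize(a,(480,360)),cv2.resize(b[255:435,95:255],(320,360),interpolation=cv2.INTER_CUBIC)]))
E
```

```text
[0.47444259 0.333501   0.16208856] [ 0.13921207 -0.32032258  0.6235496 ]
[310.22616002 274.13693412]
```

View pics/v2.png

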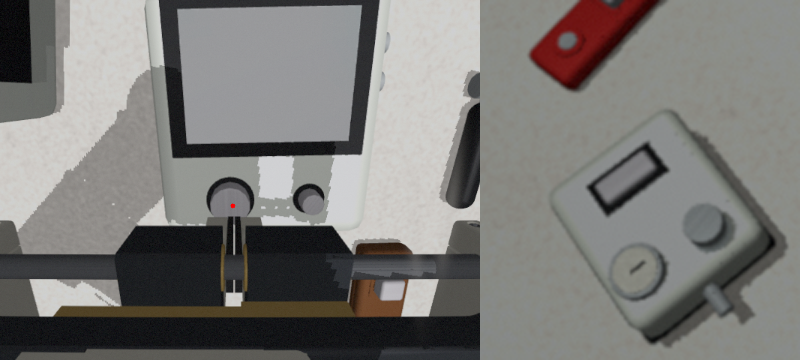

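The right-hand crop shows the pump key sunk with the pot undisturbed. The red dot, my target at (310,274) full-scale, lies on the larger round key, so I'm pressing it.

Call:
arm_command:
  travel:
    - [-0.002,0.001,-0.05]
    - [-0.002,0.001,-0.076]
    - [-0.002,0.001,-0.084]
    - [-0.002,0.001,-0.088]
    - [-0.002,0.001,-0.092]
    - [-0.002,0.001,-0.096]
    - [-0.002,0.001,-0.1]
    - [-0.002,0.001,-0.103]
    - [-0.002,0.001,-0.103]
  delta_rot:
    - [0,0,0]
    - [0,0,0]
    - [0,0,0]
    - [0,0,0]
    - [0,0,0]
    - [0,0,0]
    - [0,0,0]
    - [0,0,0]
    - [0,0,0]

```text
time_s: 8.68
tcp_pos: [0.473, 0.3346, 0.1102]
eef_rot: [-180.0, -0.0, 10.0]
contact_force: [-2.6, -3.7, 7.5]
gripper_width: 0.0005
gripper_force: 4.1
```

Call:
arm_command:
  travel:
    - [0,0,-0.002]
    - [0,0,-0.003]
    - [0,0,-0.003]
  delta_rot:
    - [0,0,0]
    - [0,0,0]
    - [0,0,0]

```text
time_s: 9.05
tcp_pos: [0.4731, 0.3346, 0.1092]
eef_rot: [-180.0, -0.1, 10.0]
contact_force: [-3.5, -4.8, 10.9]
gripper_width: 0.0008
gripper_force: 6.0
```

Call:
arm_command:
  travel:
    - [0,0,0.06]
    - [0,0,0.16]
    - [0.02,-0.06,0.2]
    - [0.05,-0.17,0.2]
    - [0.09,-0.28,0.2]
    - [0.13,-0.39,0.2]
    - [0.17,-0.5,0.2]
    - [0.22,-0.6,0.2]
    - [0.22,-0.624,0.2]
    - [0.22,-0.624,0.1]
    - [0.22,-0.624,0]
    - [0.22,-0.624,0]
    - [0.22,-0.624,0]
  delta_rot:
    - [0,0,0]
    - [0,0,0]
    - [0,0,0]
    - [0,0,0]
    - [0,0,0]
    - [0,0,0]
    - [0,0,0]
    - [0,0,0]
    - [0,0,0]
    - [0,0,0]
    - [0,0,0]
    - [0,0,0]
    - [0,0,0]

```text
time_s: 10.68
tcp_pos: [0.5839, 0.0232, 0.1097]
eef_rot: [180.0, -0.1, 10.0]
contact_force: [0.1, 0.4, 0.5]
gripper_width: 0.001
gripper_force: 0.0
```

```bash
python3 - <<'E'
from h import *
c=wrist('w3'); snap('scene','s3'); p=pr(c,[.583,.0226,.044]); print(p)
a=cv2.imread('pics/w3.png'); b=cv2.imread('pics/s3.png')
cv2.circle(a,tuple(int(v) for v in p),3,(0,0,255),-1)
cv2.imwrite('pics/v3.png',np.hstack([cv2.resize(a,(480,360)),cv2.resize(b[80:260,330:490],(320,360),interpolation=cv2.INTER_CUBIC)]))
E
```

```text
[0.58392915 0.02322333 0.10969761] [0.13686361 0.40732359 0.49756319]
[312.16901178 270.75139112]
```

View pics/v3.png

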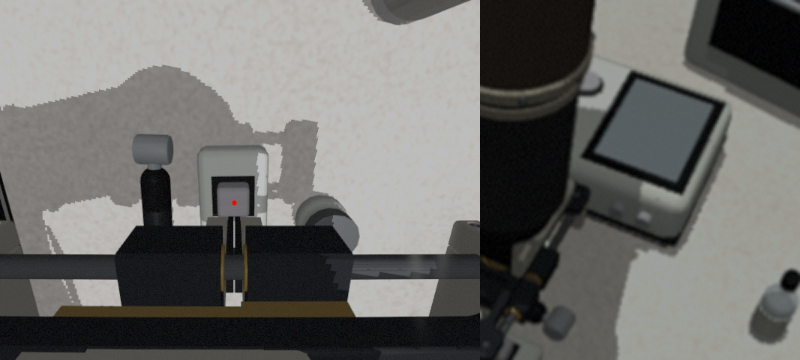

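The wrist view shows the white handset with its square key at about (312,267) full-scale. The target dot lies on it, the fingertips are in line, and the roller and jar are clear. Pressing now.

Call:
arm_command:
  travel:
    - [-0.001,-0.001,-0.05]
    - [-0.001,-0.001,-0.084]
    - [-0.001,-0.001,-0.092]
    - [-0.001,-0.001,-0.096]
    - [-0.001,-0.001,-0.1]
    - [-0.001,-0.001,-0.104]
    - [-0.001,-0.001,-0.108]
    - [-0.001,-0.001,-0.112]
    - [-0.001,-0.001,-0.112]
  delta_rot:
    - [0,0,0]
    - [0,0,0]
    - [0,0,0]
    - [0,0,0]
    - [0,0,0]
    - [0,0,0]
    - [0,0,0]
    - [0,0,0]
    - [0,0,0]

```text
time_s: 11.9
tcp_pos: [0.5825, 0.022, 0.0526]
eef_rot: [180.0, -0.0, 10.0]
contact_force: [-3.6, 0.5, 8.8]
gripper_width: 0.0005
gripper_force: 4.4
```

Call:
arm_command:
  travel:
    - [0,0,-0.002]
    - [0,0,-0.003]
    - [0,0,-0.003]
  delta_rot:
    - [0,0,0]
    - [0,0,0]
    - [0,0,0]

```text
time_s: 12.28
tcp_pos: [0.5825, 0.022, 0.0515]
eef_rot: [180.0, -0.0, 10.0]
contact_force: [-5.1, 0.8, 12.3]
gripper_width: 0.0008
gripper_force: 6.1
```

At the stop, with the force rising about 3.5 N/mm. I'll lift straight up, move clear and check.

Call:
arm_command:
  travel:
    - [0,0,0.04]
    - [0,0,0.14]
    - [0,0,0.26]
    - [0,0,0.36]
    - [0,-0.1,0.4]
    - [0,-0.2,0.4]
    - [0,-0.3,0.4]
    - [0,-0.4,0.4]
    - [0,-0.4,0.4]
    - [0,-0.4,0.4]
  delta_rot:
    - [0,0,0]
    - [0,0,0]
    - [0,0,0]
    - [0,0,0]
    - [0,0,0]
    - [0,0,0]
    - [0,0,0]
    - [0,0,0]
    - [0,0,0]
    - [0,0,0]

```text
time_s: 13.52
tcp_pos: [0.5824, -0.1782, 0.2502]
eef_rot: [-180.0, -0.0, 9.9]
contact_force: [-0.5, 0.4, 1.1]
gripper_width: 0.0003
gripper_force: 0.0
```

```bash
python3 - <<'E'
from h import *
snap('scene','s4'); snap('top','t4')
a=cv2.imread('pics/s4.png'); b=cv2.imread('pics/s0.png') if 0 else cv2.imread('pics/scene0.png')
f=lambda i:np.hstack([cv2.resize(i[100:190,340:420],(320,300),interpolation=3),cv2.resize(i[215:305,285:405],(400,300),interpolation=3)])
cv2.imwrite('pics/v4.png',np.vstack([f(b),f(a)]))
E
```

```text
(no output)
```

View pics/v4.png

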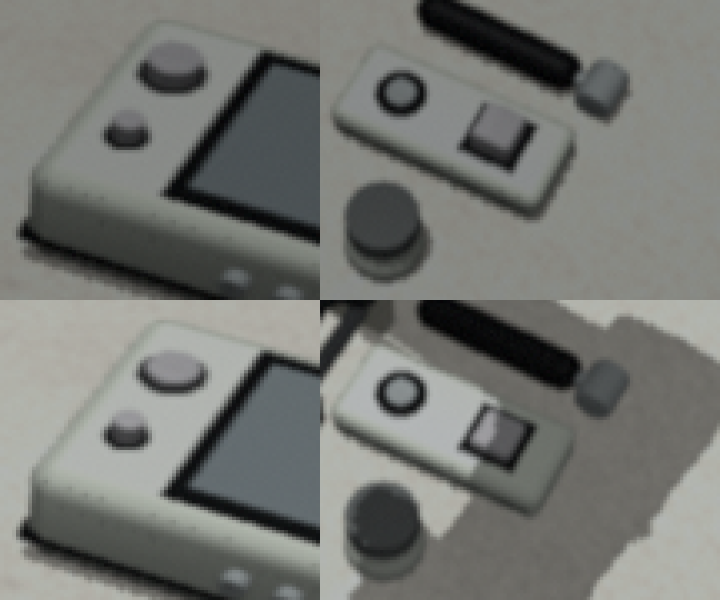

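The before/after crops show the large round key and the square key sunk and the small round key unchanged. The handset, roller and jar haven't moved.

```bash
python3 -c "
from plant import close_job
print(close_job())"
```

```text
the job is handed in; nothing more can be done
None
```

I pressed all three keys down to their stops in the order asked (pump bar, larger console key, handset square key) and handed the job in at about 14 s. In the pictures the small console key, handset, roller, jar and small pot look untouched; the verdict isn't shown to me.

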